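# Nudge a turned roller up a sloped gutter and close the keeper behind it

## Task

With the fingertips, nudge the banded wooden roller up the sloped gutter, over the low hump, until it drops into the seat against the blue head stop and lies still. Then push the red keeper arm round, fully home across the gutter behind the roller, so that it cannot roll back, and move clear. Only push the roller, never lift it, and leave the wooden block, glue bottle and tin where they stand.

Things in the scene. Friction and masses are not known exactly. Their poses are not given: they have to be found in the camera images.
- gutter: Fixed light-wood gutter on a 130 x 360 mm plywood base; place and yaw vary. Origin: under the base's middle, on the bench. +y runs along the gutter, uphill; x across; z up. Channel 78 mm wide inside, walls 6 mm thick with tops 12 mm above its floor. In this frame the floor climbs at 7 degrees from z 30 mm at y -170 mm to the hump, then drops to a level seat, z 52.5 mm, from y 85 mm on.
- foot_lip (a point): Top uphill edge of the yellow lip at the foot of the gutter: gutter frame x 0, y -165, z 41 mm. The lip is 10 mm thick along y and stands about 10 mm over the floor; the gutter is open above and beyond it.
- hump (a point): Top of the hump, the highest line of the channel floor: gutter frame x 0, y 70, z 59.5 mm. Beyond it the floor falls 7 mm over the next 15 mm into the seat.
- head_stop (a point): Top of the face of the blue head stop that closes the uphill end: gutter frame x 0, y 125, z 102.5 mm.
- roller: Loose dark-wood cylinder with two orange bands, 56 mm diameter, 72 mm long, about 0.15 kg, lying across the gutter. Origin at its centre, own x along its axis. Starts against the yellow lip at the foot, and rolls back there if let go short of the hump. Shut fingertips pushing uphill at about mid-height on its downhill side move it with a few newtons; past the hump it drops into the seat by itself.
- seat (a point): Where the roller's centre lies when seated: gutter frame x 0, y 94, z 80.5 mm (it has about 3 mm of play either way along y).
- keeper (a joint): Red keeper arm, a bar 10 mm thick, 20 mm high (82 to 102 mm above the bench), reaching 118 mm from its upright pivot. Value in rad: 0 wide open, 2.2 fully closed, at its end of travel, straight across the gutter. Grows anticlockwise seen from above: the arm points at (value - 2.2) from the gutter's +x. Starts open, on the gutter's -x side. Light friction (0.06 N m): it stays where it is left.
- keeper_pivot (a point): On the keeper's pivot axis, at mid-height of its bar: gutter frame x -62, y 55, z 92 mm. The post under it and the pivot hub are 22 mm across at most, top 104 mm above the bench.
- keeper_end (a point): On the centre line of the keeper's bar, 115 mm from the pivot, at mid-height; moves with the arm. Closed, it lies against a dark upright stop just outside the gutter's +x wall (gutter frame x 50 to 62, y 61 to 75 mm, top 106 mm above the bench).
- block: Loose bystander: wooden block 75 x 75 x 100 mm with a round 45 mm recess in its top. Origin at the centre of its underside. Leave it alone.
- glue: Loose bystander: yellow glue bottle with red cap, 54 mm in diameter, 150 mm tall. Origin at the centre of its underside. Leave it alone.
- tin: Loose bystander: tin with green label, 68 mm in diameter, 85 mm tall. Origin at the centre of its underside. Leave it alone.
Not all that is in view belongs to the job. What is shaped like the roller but purple or turquoise is not meant.

How it is judged:
By the outcome, as a careful person would: the job done as asked, in the order asked, and still so for the second after the job is handed in, with the robot touching nothing.
It also fails if it takes over 56 s, if anything falls off the work surface, if the arm or the gripper's body presses on something with over 40 N, if the wrist force passes 120 N, or if a joint passes its speed limit or range.

## Robot

A 7-joint arm with a two-finger parallel gripper is mounted at the origin on the work surface. World frame = base frame: x ahead of the robot, y to its left, z up, the work surface at z = 0. Lengths are in m, angles in rad, forces in N, time in s.
With the tool pointing down it reaches from about 0.425 to 0.825 m from the base axis. Payload 3.6 kg.
Tool frame: the origin (TCP) lies midway between the tips of the shut fingers; the grasp point (between the pads) lies r.grasp_offset behind it (r.grasp_offset is the distance from the TCP to the grasp point, in m); y points along the fingers, z is the direction in which the jaws open and shut, and the axes are right-handed (so a half turn about y gives the same grasp; the last joint's range is limited). The gripper opens to 93 mm and grips with 3 to 60 N. Pads are 15 mm wide; open, the fingers measure 128 mm over their backs; the gripper's body (75 mm by 188 mm) begins 65 mm behind the grasp point.
Start: joints at [-1.153, 0.615, -0.013, 1.423, 0.008, 1.103, -0.04], TCP at [0.28, 0.587, 0.219] pointing down, gripper open.
Joint ranges: [-3.12, 3.12], [-0.3, 2.06], [-1.34, 1.32], [0.26, 2.42], [-1.36, 4.5], [0.01, 1.98], [-2.84, 2.84]. Speed limits (rad/s): [2.79, 2.79, 3.14, 3.14, 3.14, 3.14, 3.14].

## Interface

Orientations are given as a unit quaternion [w, x, y, z].
In Python, from rig import r, hand, solve_ik, cams, order gives the robot as it stands. The module is installed in compiled form; this text tells all that it offers. Calls block until the motion is done:
- r.movep(position, orientation): joint-space move of the TCP to a pose.
- r.move_linear(position, speed=0.15, frame=None, stop_force=None): straight line of the TCP; frame=None keeps the orientation; speed is the mean speed in m/s. With stop_force (N) it stops when the force on the tool has changed by that much, and returns True; else False.
- r.set_joints(angles): joint-space move.
- hand.grip(opening): opening from 0.0 (shut) to 1.0 (fully open); the grip force is fixed at half the most; returns when the fingers have stopped.
- r.sleep(seconds).
- solve_ik(position, orientation): joint angles nearest the present ones, or None.
- cams.snapshot(name): name is "scene" or "side" or "wrist"; returns the picture (420x560x3 uint8, red, green, blue); there is no depth.
- cams.camera_model(name): a dict with "K" (3x3 intrinsics, pixels), "R" (3x3) and "t" (3): a world point X has camera coordinates R X + t. Camera axes: x right, y down, z forward; pixel columns grow to the right and rows downward; lengths in m; the calibration is good to about 2 mm. A picture is of the moment at which its call begins: read the wrist's pose just before it. camera_model takes no time and is no camera call; for the wrist camera it gives the pose at the moment of the call.
A pose or a line that the arm cannot do raises r.IKError and nothing moves.
- order.close_job(): hands the job in, once; it reports no verdict.
Readings, each from a call of its own:
- r.get_time_s(): time.
- r.get_joints(): joint angles.
- r.get_dq(): joint speeds.
- r.get_effort(): joint torques, N m.
- r.get_position(): TCP position.
- r.get_ee_rot(): TCP orientation.
- r.get_contact_force(): force on the tool from outside, world axes, zero at the start.
- r.get_wrist_torque(): the same for the moment, N m.
- r.get_gripper_width(): opening from 0.0 (shut) to 1.0 (fully open).
Only numpy, scipy, OpenCV 4.12 (cv2) and the standard library are available. Lean on these libraries where they do the work, as an engineer would, in place of code of your own. Each camera call takes 0.05 s, during which the arm holds its last target.

## Working session

There is one attempt and no reset: what is moved stays moved. The work goes in short steps, each a Python script; the robot and the scene stay as the last script left them, time stands still between calls to the robot, and variables do not carry over. Pictures are saved under pics/ and viewed, and the job is handed in when it is done.

```bash
mkdir -p pics; python3 - <<'E'
from rig import r,hand,solve_ik,cams,order
import cv2,numpy as np
for n in ["scene","side","wrist"]:
    im=cams.snapshot(n); cv2.imwrite(f"pics/a_{n}.png",im[:,:,::-1])
    m=cams.camera_model(n); print(n,np.round(m["K"],1).tolist(),"C",np.round(-m["R"].T@m["t"],3))
print(r.get_time_s(),r.get_position(),r.get_ee_rot(),r.grasp_offset)
E
```

```text
scene [[467.1, 0.0, 276.4], [0.0, 467.1, 207.1], [0.0, 0.0, 1.0]] C [ 1.113 -0.177  0.688]
side [[441.6, 0.0, 284.7], [0.0, 441.6, 206.0], [0.0, 0.0, 1.0]] C [ 0.301 -0.511  0.788]
wrist [[301.9, 0.0, 280.7], [0.0, 301.9, 209.9], [0.0, 0.0, 1.0]] C [0.214 0.618 0.384]
0.15 [0.27938672 0.58624443 0.21775931] [-0.68903952  0.69035784 -0.15608488  0.15578225] 0.0188
```

View pics/a_scene.png

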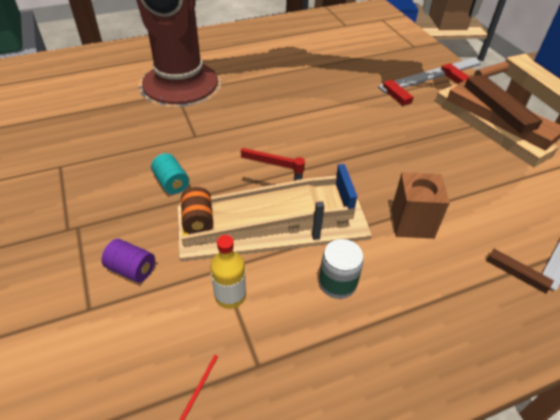

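View pics/a_side.png

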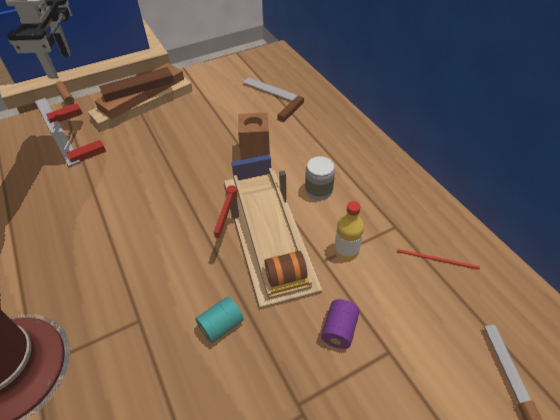

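View pics/a_wrist.png

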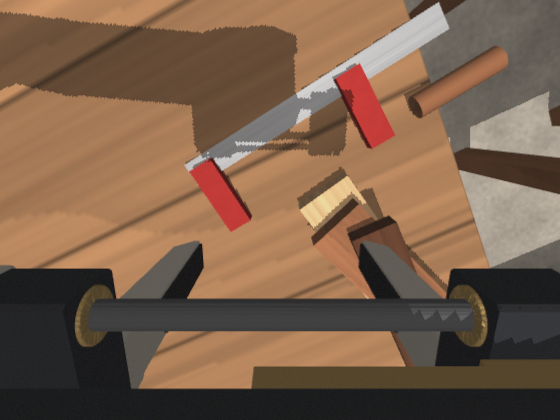

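The candidates in the scene picture are the banded dark-wood cylinder with orange bands at (197,210), a turquoise one at (170,173) and a purple one at (128,260). I choose the banded one in the gutter. Next are close crops to check that choice and pick gutter features.

```bash
python3 - <<'E'
import cv2
a=cv2.imread("pics/a_scene.png")[140:270,165:385]; cv2.imwrite("pics/c1.png",cv2.resize(a,None,fx=3.6,fy=3.6,interpolation=cv2.INTER_CUBIC))
a=cv2.imread("pics/a_side.png")[145:310,200:330]; cv2.imwrite("pics/c2.png",cv2.resize(a,None,fx=3.6,fy=3.6,interpolation=cv2.INTER_CUBIC))
E
```

```text
(no output)
```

View pics/c1.png

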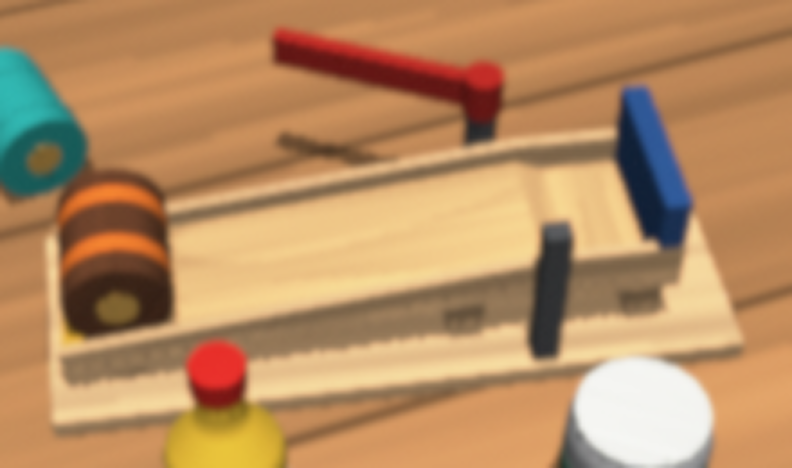

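View pics/c2.png

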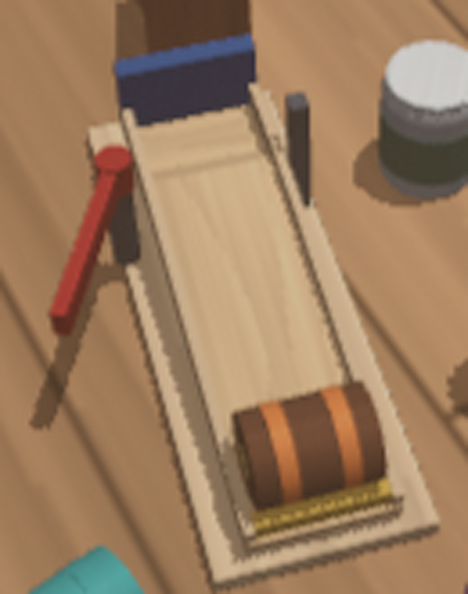

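```bash
cat > h.py <<'E'
from rig import r,hand,solve_ik,cams,order
import cv2,numpy as np
from scipy.optimize import least_squares
from scipy.spatial.transform import Rotation as Ro
def proj(m,X):
    p=(m["R"]@np.asarray(X).T).T+m["t"]; q=(m["K"]@p.T).T; return q[:,:2]/q[:,2:]
def G(P,g):
    P=np.atleast_2d(P).astype(float)/1000; c,s=np.cos(g[2]),np.sin(g[2])
    return np.c_[g[0]+c*P[:,0]-s*P[:,1], g[1]+s*P[:,0]+c*P[:,1],P[:,2]]
E
python3 - <<'E'
from h import *
S=np.array([[55,432],[742,350],[484,74],[556,230]])/3.6+[165,140]
SP=[[65,-180,0],[65,180,0],[-62,55,104],[56,68,106]]
D=np.array([[438,530],[215,587],[114,158],[297,98]])/3.6+[200,145]
DP=[[65,-180,0],[-65,-180,0],[-62,55,104],[56,68,106]]
ms,md=cams.camera_model("scene"),cams.camera_model("side")
f=lambda g:np.r_[(proj(ms,G(SP,g))-S).ravel(),(proj(md,G(DP,g))-D).ravel()]
best=min((least_squares(f,[.6,-.1,y],loss='soft_l1') for y in np.arange(-3,3,.7)),key=lambda o:o.cost)
g=best.x; print(g,np.round(f(g).reshape(-1,2),1)); np.save("g.npy",g)
def ray(n,uv,z):
    m=cams.camera_model(n); d=m["R"].T@np.linalg.solve(m["K"],[*uv,1]); C=-m["R"].T@m["t"]; return (C+d*(z-C[2])/d[2]).round(3)
print("glue cap",ray("scene",(225,241),.15),ray("side",(354,207),.15))
print("tin top",ray("scene",(343,257),.085),ray("side",(320,166),.085))
print("block top",ray("scene",(424,185),.1),ray("side",(254,123),.1))
print("turq",ray("side",(220,320),.028),"purple",ray("side",(341,324),.028))
print("keeper tip",ray("scene",(165+280/3.6,140+38/3.6),.102),ray("side",(200+62/3.6,145+318/3.6),.102))
for n,m in (("scene",ms),("side",md)):
    im=cv2.imread(f"pics/a_{n}.png")
    W=[[x,y,z] for x in(-65,65) for y in(-180,180) for z in (0,)]+[[0,-165,41],[0,70,59.5],[0,125,102.5],[-39,-165,42.6],[39,-165,42.6],[0,94,80.5]]
    for p in proj(m,G(W,g)): cv2.circle(im,tuple(int(round(v*16)) for v in p),24,(255,0,255),-1,cv2.LINE_AA,4)
    x0,y0=(140,130) if n=="scene" else (180,140)
    cv2.imwrite(f"pics/d_{n}.png",cv2.resize(im[y0:y0+180,x0:x0+260],None,fx=3,fy=3))
print("seat",G([0,94,80.5],g),"roller",G([0,-137,62],g))
E
```

```text
[ 0.55713204  0.05187162 -0.21675044] [[ 0.8  0.8]
 [ 0.8  1.4]
 [-1.5 -0.8]
 [-1.  -0.9]
 [-0.2 -0.6]
 [-0.4 -0.2]
 [ 0.  -0.2]
 [ 0.5  0.7]]
glue cap [ 0.685 -0.078  0.15 ] [ 0.68  -0.082  0.15 ]
tin top [0.732 0.102 0.085] [0.722 0.104 0.085]
block top [0.648 0.309 0.1  ] [0.65  0.303 0.1  ]
turq [ 0.374 -0.111  0.028] purple [ 0.568 -0.227  0.028]
keeper tip [0.445 0.03  0.102] [0.435 0.024 0.102]
seat [[0.57734742 0.14367216 0.0805    ]] roller [[ 0.5276692  -0.08192278  0.062     ]]
```

View pics/d_scene.png

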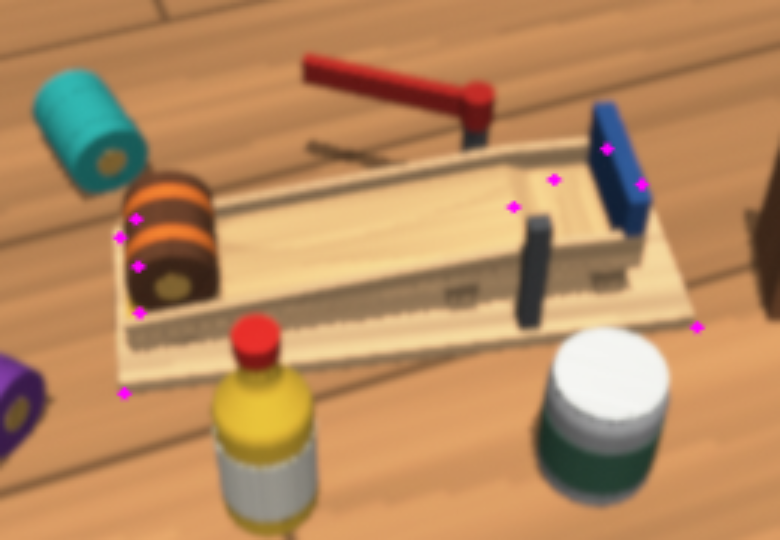

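View pics/d_side.png

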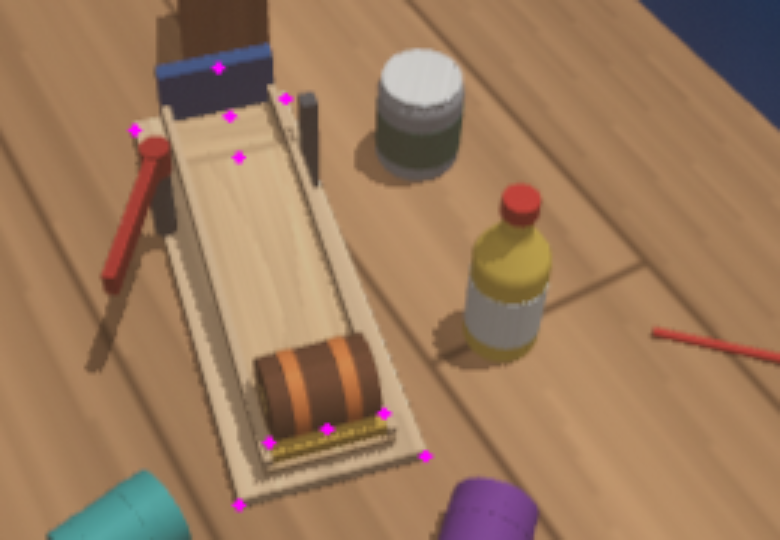

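The crop confirms two orange bands on dark wood, roller lying against the yellow lip. The gutter pose fits to about 1 px. Now I check the whole path with IK, then move to the approach point.

```bash
cat >> h.py <<'E'
try: g=np.load("g.npy")
except Exception: g=None
def quat(sign=1):
    z=sign*np.array([np.cos(g[2]),np.sin(g[2]),0]); y=np.array([0,0,-1.]); x=np.cross(y,z)
    q=Ro.from_matrix(np.c_[x,y,z]).as_quat(); return np.r_[q[3],q[:3]]
def P(x,y,z): return G([x,y,z],g)[0]
def inv(p):
    d=np.asarray(p)[:2]-g[:2]; c,s=np.cos(g[2]),np.sin(g[2]); return np.round(np.array([c*d[0]+s*d[1],-s*d[0]+c*d[1],p[2]])*1000,1)
PIV=np.array([-62,55.])
def arc(v,rho,gap):  # finger centre behind the bar
    a=v-2.2; u=np.array([np.cos(a),np.sin(a)]); n=np.array([-u[1],u[0]])
    d=5+17.5*abs(n[0])+7.5*abs(n[1])+gap
    return PIV+rho*u-d*n
def snap(tag,names=("scene","side")):
    for n in names: cv2.imwrite(f"pics/{tag}_{n}.png",cams.snapshot(n)[:,:,::-1])
E
python3 - <<'E'
from h import *
for s in (1,-1):
    q=quat(s); W=[P(0,-196,220),P(0,-196,54),P(0,-185,54),P(0,50,81)]+[P(*arc(v,70,3 if v else 14),88) for v in (0,.5,1,1.5,2.2)]
    for w in W:
        j=solve_ik(w,q); print(s,w.round(3),None if j is None else np.round(j,2))
s=min((1,-1),key=lambda s:abs(solve_ik(P(0,-196,220),quat(s))[6]))
np.save("s.npy",s); print("sign",s)
hand.grip(0.0); r.movep(P(0,-196,220),quat(s))
print(r.get_time_s(),inv(r.get_position()),r.get_contact_force())
snap("e",("wrist",))
m=cams.camera_model("wrist"); im=cv2.imread("pics/e_wrist.png")
for p in proj(m,G([[65,-180,0],[-65,-180,0],[0,-165,41],[-39,-165,42.6],[39,-165,42.6],[0,70,59.5],[0,125,102.5],[-62,55,104],[56,68,106]],g)): cv2.circle(im,tuple(p.round().astype(int)),2,(255,0,255),-1)
cv2.imwrite("pics/e_wrist2.png",im)
E
```

```text
1 [ 0.515 -0.14   0.22 ] [-0.13  0.47  0.53  1.77 -0.28  0.97  0.3 ]
1 [ 0.515 -0.14   0.054] [ 0.05  0.68  0.27  1.93 -0.32  0.57  0.31]
1 [ 0.517 -0.129  0.054] [ 0.03  0.68  0.27  1.94 -0.32  0.57  0.29]
1 [0.568 0.101 0.081] [-0.41  0.69  0.32  1.79 -0.31  0.71 -0.14]
1 [0.431 0.101 0.088] [-0.48  0.52  0.28  2.15 -0.29  0.5  -0.19]
1 [0.46  0.062 0.088] [-0.39  0.55  0.3   2.1  -0.3   0.54 -0.08]
1 [0.492 0.046 0.088] [-0.35  0.58  0.31  2.02 -0.31  0.59 -0.04]
1 [0.531 0.048 0.088] [-0.35  0.63  0.33  1.91 -0.32  0.65 -0.04]
1 [0.573 0.089 0.088] [-0.4   0.68  0.33  1.78 -0.31  0.73 -0.12]
-1 [ 0.515 -0.14   0.22 ] [-0.44  0.66  1.14  1.78 -0.66  1.14 -2.45]
-1 [ 0.515 -0.14   0.054] [ 0.49  0.7  -0.41  1.92  0.46  0.62  2.71]
-1 [ 0.517 -0.129  0.054] [ 0.47  0.7  -0.41  1.92  0.46  0.62  2.69]
-1 [0.568 0.101 0.081] [ 0.06  0.71 -0.44  1.78  0.41  0.75  2.33]
-1 [0.431 0.101 0.088] [ 0.01  0.54 -0.41  2.14  0.41  0.54  2.22]
-1 [0.46  0.062 0.088] [ 0.1   0.56 -0.41  2.08  0.4   0.57  2.34]
-1 [0.492 0.046 0.088] [ 0.14  0.6  -0.41  2.    0.4   0.62  2.39]
-1 [0.531 0.048 0.088] [ 0.14  0.64 -0.42  1.9   0.4   0.69  2.41]
-1 [0.573 0.089 0.088] [ 0.08  0.7  -0.44  1.76  0.4   0.77  2.36]
sign 1
4.2917 [ 2.000e-01 -1.946e+02  2.198e+02] [-0.32570048  0.54693099 -0.18182783]
```

View pics/e_wrist2.png

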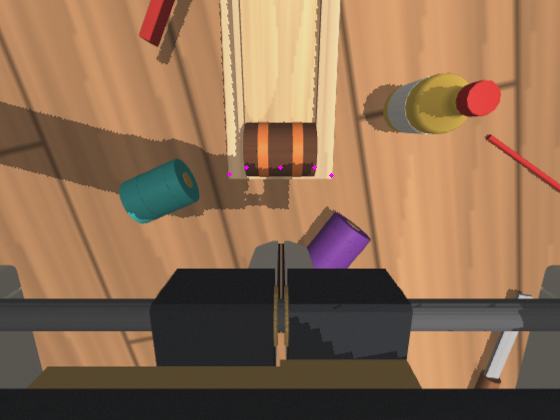

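The wrist view shows the banded roller centred at (280,150). The projected base corners (229,175) and (331,175) sit within about 3 px of the real ones. Next I descend behind it and push.

```bash
python3 - <<'E'
from h import *
r.move_linear(P(0,-198,54),speed=0.12)
print(inv(r.get_position()),r.get_contact_force().round(2))
hit=r.move_linear(P(0,-165,57),speed=0.04,stop_force=1.5)
print("contact",hit,inv(r.get_position()),r.get_contact_force().round(2),r.get_time_s())
r.move_linear(P(0,-100,63),speed=0.06,stop_force=15)
print(inv(r.get_position()),r.get_contact_force().round(2),r.get_time_s())
snap("f")
a=cv2.imread("pics/f_scene.png")[100:300,100:400];b=cv2.imread("pics/f_side.png")[100:300,100:400]
cv2.imwrite("pics/f.png",cv2.resize(np.hstack([a,b]),None,fx=1.33,fy=1.33))
E
```

```text
[   0.5 -198.1   54.6] [ 0.03  0.06 -0.17]
contact True [  -0.2 -180.    55.3] [-0.67 -1.01 -0.42] 6.3917
[   1.7 -106.8   64.7] [-3.44 -9.54  9.89] 7.9083
```

View pics/f.png

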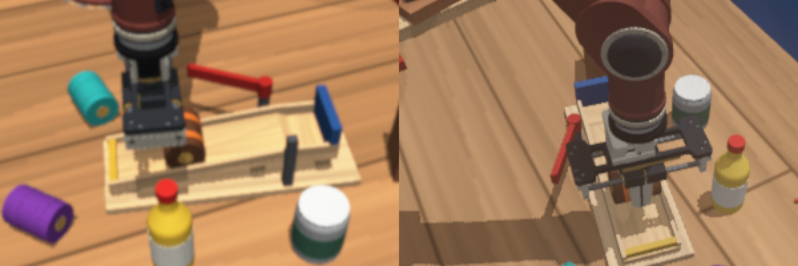

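The roller is moving, but the finger force is about 10 N horizontal and 10 N upward. High finger friction is resisting the roll. I'll lean the fingers about 15° (tips uphill, contact slightly below mid-height) so it rolls more freely, then continue.

```bash
cat >> h.py <<'E'
def quat_t(deg):
    q=quat(1); R0=Ro.from_quat(np.r_[q[1:],q[0]])
    a=np.array([np.cos(g[2]),np.sin(g[2]),0])
    R1=Ro.from_rotvec(a*np.radians(deg))*R0
    q=R1.as_quat(); return np.r_[q[3],q[:3]]
E
python3 - <<'E'
from h import *
q=quat_t(15); R=Ro.from_quat(np.r_[q[1:],q[0]]).as_matrix(); print("finger dir gutter y comp",R[:,1]@np.array([-np.sin(g[2]),np.cos(g[2]),0]))
print(inv(r.get_position()),r.get_contact_force().round(2))
print(r.move_linear(P(0,-103,58),speed=0.03,frame=q,stop_force=25))
print(inv(r.get_position()),r.get_contact_force().round(2),r.get_time_s())
print(r.move_linear(P(0,-70,62),speed=0.06,stop_force=20))
print(inv(r.get_position()),r.get_contact_force().round(2),r.get_time_s())
snap("i")
a=cv2.imread("pics/i_scene.png")[100:300,100:400];b=cv2.imread("pics/i_side.png")[100:300,100:400]
cv2.imwrite("pics/i.png",cv2.resize(np.hstack([a,b]),None,fx=1.33,fy=1.33))
E
```

```text
finger dir gutter y comp 0.2588190451025208
[   1.7 -106.9   64.7] [-2.49 -8.89  8.68]
False
[  -0.2 -103.5   57.8] [ 0.9  -1.59  0.63] 8.45
False
[ -0.4 -69.2  61.9] [ 0.73 -0.   -0.12] 9.15
```

View pics/i.png

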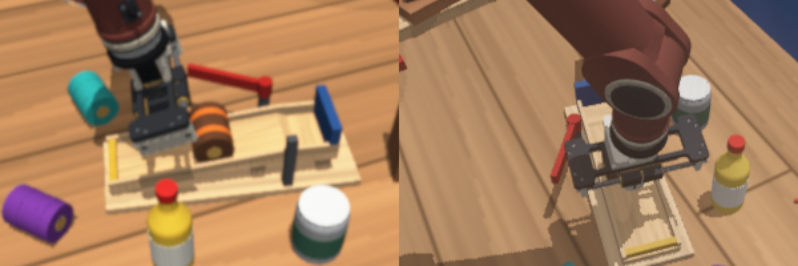

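Force is now near zero and the roller moves freely. Carrying on over the hump.

```bash
python3 - <<'E'
from h import *
print(r.move_linear(P(0,15,72),speed=0.06,stop_force=20),inv(r.get_position()),r.get_contact_force().round(2))
for y in (30,38,44,49):
    h=r.move_linear(P(0,y,72+(y-15)*.12),speed=0.04,stop_force=12)
    print(h,inv(r.get_position()),r.get_contact_force().round(2),r.get_time_s())
r.sleep(.4)
snap("k")
a=cv2.imread("pics/k_scene.png")[100:300,100:400];b=cv2.imread("pics/k_side.png")[100:300,100:400]
cv2.imwrite("pics/k.png",cv2.resize(np.hstack([a,b]),None,fx=1.33,fy=1.33))
E
```

```text
False [-0.1 15.1 71.9] [ 0.44 -0.95 -0.51]
False [-0.4 31.4 73.8] [ 0.69 -0.36 -0.28] 11.35
False [-0.2 38.9 74.8] [-0.54  0.06 -0.14] 11.7
False [-0.1 44.6 75.5] [-0.32  0.08 -0.03] 12.0
False [-0.1 49.5 76.1] [-0.52 -0.34 -0.34] 12.275
```

View pics/k.png

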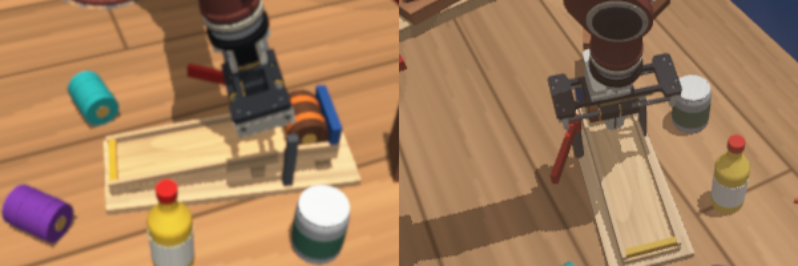

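The roller sits against the blue stop at (305,115). I'll back off, rise, move behind the keeper and verify from there.

```bash
python3 - <<'E'
from h import *
r.move_linear(P(0,25,80),speed=0.1)
r.move_linear(P(0,10,150),speed=0.15,frame=quat(1))
p=arc(0,70,14); r.move_linear(P(*p,150),speed=0.2)
print(p,inv(r.get_position()),r.get_contact_force().round(2),r.get_time_s())
snap("l")
a=cv2.imread("pics/l_scene.png")[100:300,100:400];b=cv2.imread("pics/l_side.png")[100:300,100:400]
ms,md=cams.camera_model("scene"),cams.camera_model("side")
for im,m in((a,ms),(b,md)):
    for q in proj(m,G([[0,94,80.5],[36,94,80.5],[-36,94,80.5]],g))-100: cv2.circle(im,tuple(q.round().astype(int)),1,(255,0,255),-1)
cv2.imwrite("pics/l.png",cv2.resize(np.hstack([a,b]),None,fx=1.33,fy=1.33))
E
```

```text
[-133.56418027   20.51079284] [-132.1   20.1  150.1] [-0.83 -0.25 -0.27] 14.6083
```

View pics/l.png

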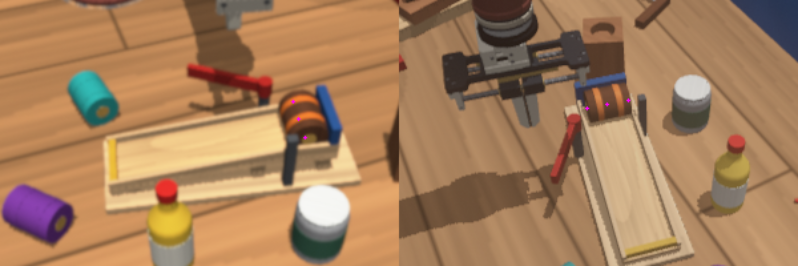

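The roller is seated with the arm clear: the predicted seat points fall on it in both views. Now I sweep the keeper.

```bash
python3 - <<'E'
from h import *
p=arc(0,70,14); print(r.move_linear(P(*p,88),speed=0.12,stop_force=8),inv(r.get_position()))
for v in np.arange(0.0,2.11,.15):
    h=r.move_linear(P(*arc(v,70,0),88),speed=0.07,stop_force=10)
    print(round(v,2),h,inv(r.get_position()),r.get_contact_force().round(1))
    if h: break
print(r.get_time_s())
snap("m")
a=cv2.imread("pics/m_scene.png")[100:300,100:400];b=cv2.imread("pics/m_side.png")[100:300,100:400]
cv2.imwrite("pics/m.png",cv2.resize(np.hstack([a,b]),None,fx=1.33,fy=1.33))
E
```

```text
False [-132.9   20.4   88.2]
0.0 False [-121.4   11.9   88.5] [-0.2  0.3  0.1]
0.15 False [-115.3    3.5   88.1] [-0.1  0.5 -0.4]
0.3 False [-106.7   -4.    88. ] [-0.7  0.4 -0.2]
0.45 False [-96.8 -10.3  88.1] [-0.2 -0.4 -0.2]
0.6 False [-85.8 -14.8  88.1] [-0.2 -0.1  0.7]
0.75 False [-75.8 -17.7  88. ] [ 0.1  0.6 -0.9]
0.9 False [-65.4 -19.1  88.1] [ 0.   0.4 -0.1]
1.05 False [-54.6 -18.9  88.1] [ 0.3 -1.2 -0.6]
1.2 False [-43.5 -16.8  88.1] [ 0.6  0.1 -0.7]
1.35 False [-32.6 -12.8  88. ] [-0.3  0.6  0.5]
1.5 False [-22.   -6.8  88. ] [-0.3  0.6 -0.6]
1.65 False [-12.5   1.2  88. ] [ 0.  -1.3 -0.4]
1.8 False [-4.2 11.  88. ] [-0.1 -0.2  0.3]
1.95 False [ 2.3 22.5 88. ] [-0.5 -0.1 -0.2]
2.1 False [ 6.6 34.9 88. ] [-0.1  0.8 -0.3]
20.15
```

View pics/m.png

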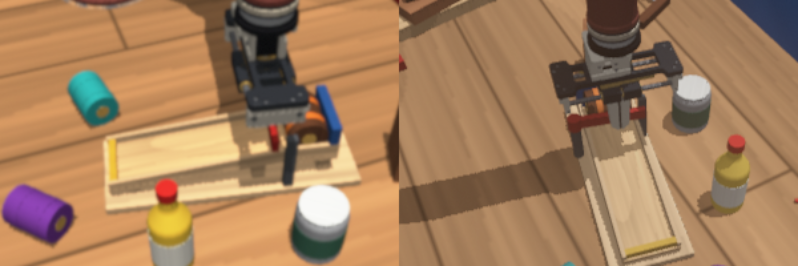

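The keeper bar is nearly across, between the roller and the fingers. Pushing it home to a force stop, then clearing.

```bash
python3 - <<'E'
from h import *
h=r.move_linear(P(12,54,88),speed=0.03,stop_force=8)
print(h,inv(r.get_position()),r.get_contact_force().round(1))
r.sleep(.3); print(inv(r.get_position()),r.get_contact_force().round(1))
p0=inv(r.get_position())
r.move_linear(P(p0[0],p0[1]-25,88),speed=0.08)
r.move_linear(P(p0[0],p0[1]-30,190),speed=0.15)
r.move_linear(P(-140,0,230),speed=0.2)
print(r.get_time_s(),r.get_contact_force().round(1))
snap("n")
ms,md=cams.camera_model("scene"),cams.camera_model("side")
out=[]
for n,m,(x0,y0) in(("scene",ms,(230,140)),("side",md,(190,130))):
    im=cv2.imread(f"pics/n_{n}.png"); im=cv2.resize(im[y0:y0+130,x0:x0+130],None,fx=3,fy=3,interpolation=cv2.INTER_CUBIC)
    for q in (proj(m,G([[0,94,80.5],[53,55,92],[53,55,102],[-62,55,104]],g))-[x0,y0])*3: cv2.circle(im,tuple(q.round().astype(int)),3,(255,0,255),-1)
    out.append(im)
cv2.imwrite("pics/n.png",np.hstack(out))
E
```

```text
True [ 8.1 42.2 87.4] [-0.4 -1.1  0.3]
[ 7.3 41.7 86.9] [ 0.1 -0.3 -0.6]
23.2167 [ 0.1  0.5 -0.8]
```

View pics/n.png

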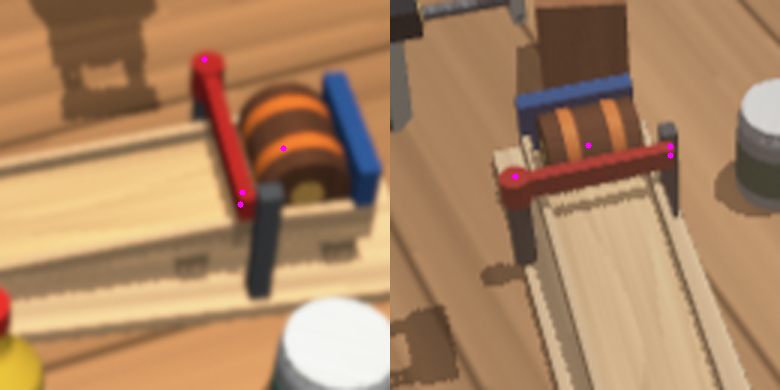

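View pics/n_scene.png

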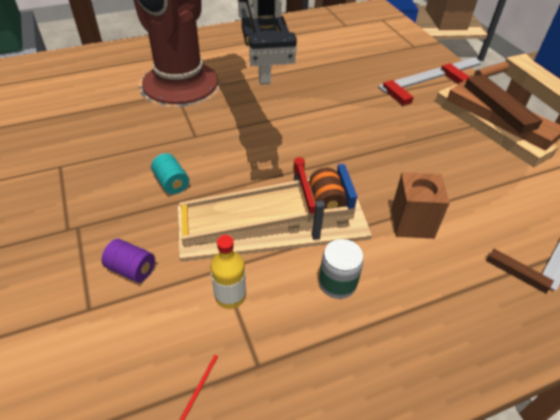

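It looks closed, with the bar's end at the dark stop. The force stop was brief, though, so I'll press again gently with a longer lever to confirm it is at its end of travel.

```bash
python3 - <<'E'
from h import *
r.move_linear(P(22,10,190),speed=0.25)
r.move_linear(P(22,22,88),speed=0.15)
h=r.move_linear(P(22,50,88),speed=0.03,stop_force=6)
print(h,inv(r.get_position()),r.get_contact_force().round(1))
p=inv(r.get_position())
h=r.move_linear(P(22,p[1]+2,88),speed=0.02,stop_force=12); r.sleep(.2)
print(h,inv(r.get_position()),r.get_contact_force().round(1))
r.move_linear(P(22,20,88),speed=0.05)
r.move_linear(P(22,10,190),speed=0.15)
r.move_linear(P(-140,0,230),speed=0.2)
print(r.get_time_s(),r.get_contact_force().round(1))
snap("o")
out=[]
for n,(x0,y0) in(("scene",(230,140)),("side",(190,130))):
    im=cv2.imread(f"pics/o_{n}.png"); out.append(cv2.resize(im[y0:y0+130,x0:x0+130],None,fx=3,fy=3,interpolation=cv2.INTER_CUBIC))
    print(cv2.absdiff(im,cv2.imread(f"pics/n_{n}.png"))[y0:y0+130,x0:x0+130].max())
cv2.imwrite("pics/o.png",np.hstack(out))
E
```

```text
True [21.6 42.1 87.5] [ 0.1  0.3 -0.1]
False [21.4 42.3 87.4] [-1.5 -5.5 -2.5]
28.6167 [-0.1 -0.2  0.8]
29
33
```

View pics/o.png

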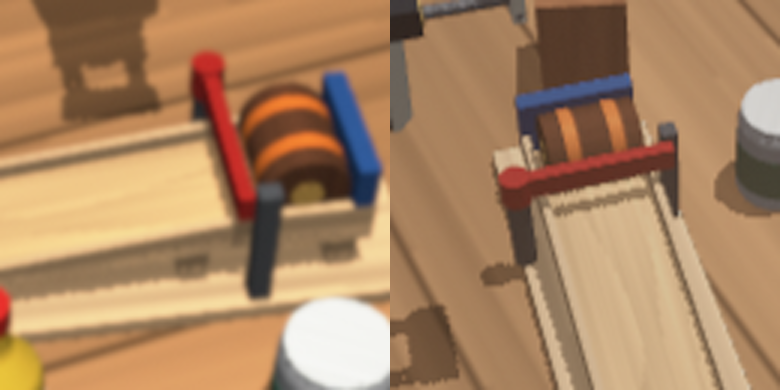

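View pics/o_side.png

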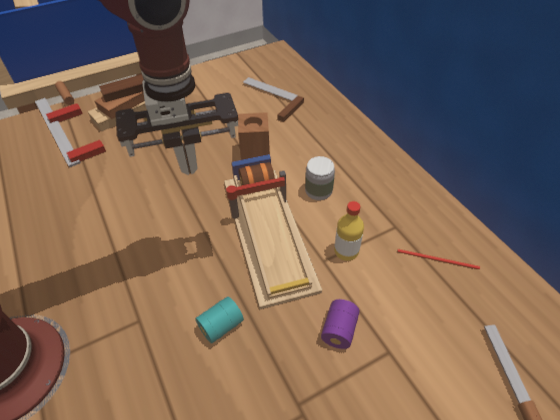

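The bar met the fingers at the same y (42.2 and 42.3 mm) at two radii and held against 5.5 N. So it is straight across and home. The roller is seated, the bystanders are unmoved and the arm is clear.

```bash
python3 -c "
from h import *
order.close_job(); print(r.get_time_s())"
```

```text
the job is handed in; nothing more can be done
the job is handed in; nothing more can be done
```

The banded roller is in its seat against the blue head stop and the red keeper arm is closed across the gutter behind it. I handed the job in at about 29 s.

- **Roller:** I pushed it up the gutter with shut fingertips. With the fingers vertical, friction on them built up to about 14 N partway. I leaned them 15° and lowered them slightly, after which it rolled over the hump with under 2 N.
- **Keeper:** I swept it round and pressed it home twice. Both presses stopped the fingers at the same line (42.2 and 42.3 mm in the gutter frame). The second held about 5.5 N against the stop without the arm moving further.
- **Last checks:** The final pictures show the roller seated, the keeper's end at the dark upright stop, and the arm clear. By eye, the block, glue bottle and tin are where they started.
- **Disagreements:** The scene and side cameras differed by 3–10 mm on a few reference points. My gutter position fitted the pictures to about 1–2 pixels. No check failed.

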